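# Check the carriage brake lever against its stop

### The job

Check the red brake lever on the squeegee carriage: with the fingers closed, press its outer face with the outside of the fingers until it comes up firm against its stop, short of the push bar, and keep it there for a moment. Let it spring all the way back out, then press it in to the stop again and finish while holding it there, so that the gap to the bar can be gauged. Press firmly but do not force it, do not take the lever between the fingers or lean on the bar, and leave the ink tub, squeegee, tape roll and ink knife where they lie.

Things in the scene. Friction and masses are not known exactly. Their poses are not given: they have to be found in the camera images.
- carriage: Bench squeegee carriage, fixed: bed plate 300 x 380 x 12 mm, posts at y = -165 and +165 mm, and between them a black push bar, 28 mm in diameter, along y at x = 0, axis 150 mm above the table. A wooden squeegee hangs below it, top at 94 mm. Origin: centre of the plate's underside; x points across the bar, away from the lever; y along the bar; z up. The lever is on the -x side, level with the bar.
- push_bar: The black push bar of the carriage, 28 mm in diameter, 310 mm long, with the lever's dark clamp and ears at y = -75 mm. Origin: middle of its axis, 150 mm above the table; axes as the carriage's. Fixed. The lever must stop short of it.
- brake_lever (a joint): Lever angle, rad: 0 fully out (spring return), growing as it is pressed in to the bar (clockwise seen from above, vertical axis). The stop lies between about 0.14 and 0.36, different each time, the blade then well short of the bar. Pressed at press_spot the spring takes about 1.5 N at first, 4 N at the deepest stop; at the stop the resistance rises steeply (several N per mm).
- lever_pivot (a point): Red lever blade: flat bar 10 mm thick (x), 145 mm long (y), 22 mm tall (z), with a 22 mm round tip. Origin on the pivot axis at mid-height, 150 mm above the table; y runs along the blade from pivot to tip; x points inwards, from outer face to bar; z up. Turns with the lever; fully out it splays 0.30 rad from the bar. The space outside and below it is free down to the tape roll and bed plate.
- press_spot (a point): The place to press: on the outer face of the blade at mid-height, 110 mm from the pivot. Its axes are those of the blade; press along +x.
- stop_screw: Brass stop screw (8 mm rod with an 18 mm knurled nut) that sticks out from the bar towards the lever, 150 mm above the table; it meets the inner face of the blade 50 mm from the pivot. Origin: its tip, axes as the carriage's. Fixed; its tip stands 38 to 48 mm from the bar's axis, different each time.
- ink_tub: Loose closed orange ink tub, 98 mm in diameter, 105 mm tall, standing on the table; origin: centre of its underside. Leave alone.
- squeegee: Loose hand squeegee lying on the table, about 145 x 150 x 24 mm, wood with a yellow blade; origin: underside of the middle. Leave alone.
- tape_roll: Loose blue tape roll, 90 mm in diameter, 24 mm tall, lying on the bed plate in front of the bar; origin: centre of its underside. Leave alone.
- ink_knife: Loose ink knife (spatula), 220 mm long, lying flat on the table; origin: underside of its middle. Leave alone.

How it is judged:
By the outcome, as a careful person would: the job done as asked, in the order asked, and still so for the second after the job is handed in, while the arm keeps its last pose, push and grip.
It also fails if it takes over 67 s, if anything falls off the work surface, if the arm or the gripper's body presses on something with over 40 N, if the wrist force passes 120 N, or if a joint passes its speed limit or range.

### The arm

A 6-joint arm with a two-finger parallel gripper is mounted at the origin on the work surface. World frame = base frame: x ahead of the robot, y to its left, z up, the work surface at z = 0. Lengths are in m, angles in degrees, forces in N, time in s.
With the tool pointing down it reaches from about 0.25 to 0.725 m from the base axis. Payload 9.7 kg.
Tool frame: the origin (TCP) lies on the centre line of the jaws, within the pads' length; the fingertips stand tip_reach ahead of it and the grasp point (between the pads) lies 2 mm behind it (tip_reach is the distance from the TCP to the fingertips, in m); z points along the fingers, y is the direction in which the jaws open and shut (so a half turn about z gives the same grasp; the last joint's range is limited). The gripper opens to 85 mm and grips with 20 to 120 N. Pads are 22 mm wide; open, the fingers measure 114 mm over their backs; the gripper's body (76 mm by 85 mm) begins 54 mm behind the grasp point. The pads swing forward as they close: fully open they stand 13 mm farther back than shut.
Start: joints at [65.489, 4.979, 10.078, 95.1, 0, 90], TCP at [0.228, 0.5, 0.248] pointing down, gripper open.
Joint ranges: [-179.16, 179.16], [-48.56, 103.87], [-65.8, 70.77], [-126.05, 130.52], [-82.76, 87.17], [-180, 180]. Speed limits (degrees/s): [127.2, 127.2, 147.25, 180, 180, 180].

### API

Orientations are given as [roll, pitch, yaw] about the fixed x, y, z axes, in that order (R = Rz(yaw) Ry(pitch) Rx(roll)).
In Python, from workcell import get_obs, camera, calibration, job_done, tip_reach gives the robot as it stands.
- The arm moves only by the tool apply_moves, never from a script. Its argument "rows" is a list of rows, each a list of 7 numbers: the shift along the world's x, y, z in mm, then the turn, a rotation vector about the world's x, y, z in degrees, then the closure, from 0 (fully open) to 1 (shut). A call has 1 to 20 rows; each row shifts and turns the commanded pose from where the row before left it; what a row does not reach is not made up. A row lasts 1/8 s, in which the tool goes at most 62.5 mm and 10.7 degrees, less where a joint would pass 70% of its speed; a pose out of reach is approached as far as the arm can. A call with a gripper value outside its range is refused whole. The fingers move at their own pace and stop on an object; "grip_force" is the grip in N (left out, the last holds). Time passes only in rows, so rows that do not move let the fingers close. It gives the time, the measured TCP pose, the force and the opening at its end, in the units of the state.
- get_obs(): the state, without advancing time (a new reading comes with each control period).
- camera(name): name is "scene" or "top" or "wrist"; returns the picture (384x512x3 uint8, red, green, blue); there is no depth.
- calibration(name): a dict with "intrinsics" (3x3 intrinsics, pixels), "T" (4x4, takes a point from camera to world coordinates); the wrist camera has in their place "mount" (4x4, takes a point from camera to tool coordinates, whose origin is the TCP and whose axes are the flange's). Camera axes: x right, y down, z forward; pixel columns grow to the right and rows downward; lengths in m; the calibration is good to about 2 mm. A picture is of the moment at which its call begins: read the wrist's pose just before it. calibration takes no time and is no camera call.
- job_done(): hands the job in, once; it reports no verdict.
The state is a dict: "time": time; "q": joint angles; "qd": joint speeds; "joint_efforts": joint torques, N m; "ee_pos": TCP position; "tcp_rot": TCP orientation; "wrist_force": force on the tool from outside, world axes, zero at the start; "torque": the same for the moment, N m; "opening": finger opening in m.
Only numpy, scipy, OpenCV 4.12 (cv2) and the standard library are available. Lean on these libraries where they do the work, as an engineer would, in place of code of your own. Each camera call takes 0.05 s, during which the arm holds its last target.

## Working session

There is one attempt and no reset: what is moved stays moved. The work goes in short steps, Python scripts to look and compute and a tool call to move; the robot and the scene stay as the last step left them, time stands still between calls to the robot, and variables do not carry over. Pictures are saved under pics/ and viewed, and the job is handed in when it is done.

Besides the shell and the picture viewer there is one more tool, called after ">>>" as name(argument=value, ...), one argument or row to a line, values as JSON. apply_moves: Moves the arm, as the interface text tells. Its arguments: {"type":"object","properties":{"rows":{"type":"array","items":{"type":"array","items":{"type":"number"}}},"grip_force":{"type":"number"}},"required":["rows"]}

```bash
mkdir -p pics; python3 - <<'E'
from workcell import *
import cv2,numpy as np
for n in("scene","top"):
    cv2.imwrite(f"pics/{n}0.png",camera(n)[:,:,::-1]); c=calibration(n);print(n,np.round(c["intrinsics"],1).tolist(),np.round(c["T"],3).tolist())
print(np.round(calibration("wrist")["mount"],3).tolist())
print(get_obs(),tip_reach if not callable(tip_reach) else tip_reach())
E
```

```text
scene [[476.9, 0.0, 261.5], [0.0, 476.9, 187.2], [0.0, 0.0, 1.0]] [[0.411, 0.77, -0.487, 1.125], [0.912, -0.339, 0.233, -0.189], [0.014, -0.54, -0.842, 1.15], [0.0, 0.0, 0.0, 1.0]]
top [[367.2, 0.0, 258.8], [0.0, 367.2, 186.5], [0.0, 0.0, 1.0]] [[-0.013, -0.997, 0.076, 0.457], [-1.0, 0.013, -0.0, 0.089], [-0.001, -0.076, -0.997, 1.071], [0.0, 0.0, 0.0, 1.0]]
[[-0.0, -0.946, -0.324, 0.084], [1.0, -0.0, -0.0, -0.0], [0.0, -0.324, 0.946, -0.127], [0.0, 0.0, 0.0, 1.0]]
{'time': 0.1, 'q': array([ 6.54875797e+01,  5.00729773e+00,  1.00391163e+01,  9.50998013e+01,
       -1.41806185e-03,  8.99981054e+01]), 'qd': array([-0.01928353, -0.02689572,  0.1846563 ,  0.01949661, -0.03948594,
       -0.04720711]), 'joint_efforts': array([-1.49398966e-04, -5.21557796e+01,  4.65653515e+01,  1.59937749e-02,
        7.17857091e-06, -2.85870911e-06]), 'ee_pos': array([0.22811803, 0.50025594, 0.2476613 ]), 'tcp_rot': array([-1.79932017e+02,  1.41581291e-03,  1.55489476e+02]), 'wrist_force': array([ 0.00642834, -1.0592257 , -0.23898359]), 'torque': array([-0.01721991, -0.00243948,  0.06032604]), 'opening': 0.08551785419322505} 0.017
```

View pics/scene0.png

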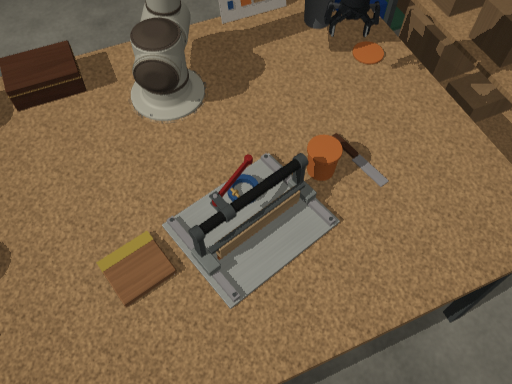

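View pics/top0.png

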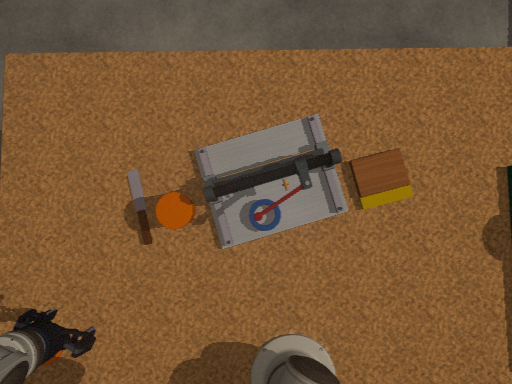

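The top view shows the red lever from about (306,184) to a round tip at (258,216). The bar runs from (208,190) to (337,157), and the brass screw is at (285,184). The tub is at (175,210) and the tape roll is under the lever tip. Next I'll measure these.

```bash
cat > h.py <<'E'
from workcell import *
import cv2,numpy as np
def ray(n,uv):
    c=calibration(n);K=c["intrinsics"];T=c["T"]
    d=T[:3,:3]@np.linalg.inv(K)@np.array([uv[0],uv[1],1.]);return T[:3,3],d
def onz(n,uv,z):
    o,d=ray(n,uv);return o+d*(z-o[2])/d[2]
def tri(uvs):
    A=0;b=0
    for n,uv in uvs:
        o,d=ray(n,uv);d=d/np.linalg.norm(d);P=np.eye(3)-np.outer(d,d);A=A+P;b=b+P@o
    return np.linalg.solve(A,b)
def redmask(im):
    h=cv2.cvtColor(im,cv2.COLOR_RGB2HSV)
    m=((h[...,0]<5)|(h[...,0]>174))&(h[...,1]>180)&(h[...,2]>70)
    n,l,s,_=cv2.connectedComponentsWithStats(m.astype(np.uint8),connectivity=8)
    k=1+np.argmax(s[1:,4]);return l==k
E
python3 - <<'E'
from h import *
for n in("top","scene"):
    im=camera(n);m=redmask(im);v,u=np.nonzero(m);print(n,m.sum(),u.min(),u.max(),v.min(),v.max())
    r=cv2.minAreaRect(np.c_[u,v].astype(np.float32));print(r)
    bx=cv2.boxPoints(r)
    if n=="top": print([onz(n,p,.161).round(4) for p in bx])
    x0,y0=u.min()-40,v.min()-50;cr=im[y0:y0+120,x0:x0+160].copy();big=cv2.resize(cr,None,fx=5,fy=5,interpolation=cv2.INTER_CUBIC)
    cv2.imwrite(f"pics/{n}_z.png",big[:,:,::-1]);print(x0,y0)
E
```

```text
top 169 255 300 186 219
((278.2778625488281, 203.25656127929688), (6.883098602294922, 55.10527801513672), 58.24052047729492)
[array([0.4563, 0.1039, 0.161 ]), array([ 0.5266, -0.0133,  0.161 ]), array([ 0.5119, -0.022 ,  0.161 ]), array([0.4418, 0.0952, 0.161 ])]
215 136
scene 179 219 251 155 194
((236.04055786132812, 175.2567596435547), (8.160881996154785, 49.18585968017578), 36.02737808227539)
179 105
```

```bash
ls .
```

```text
h.py
pics
```

View pics/top_z.png

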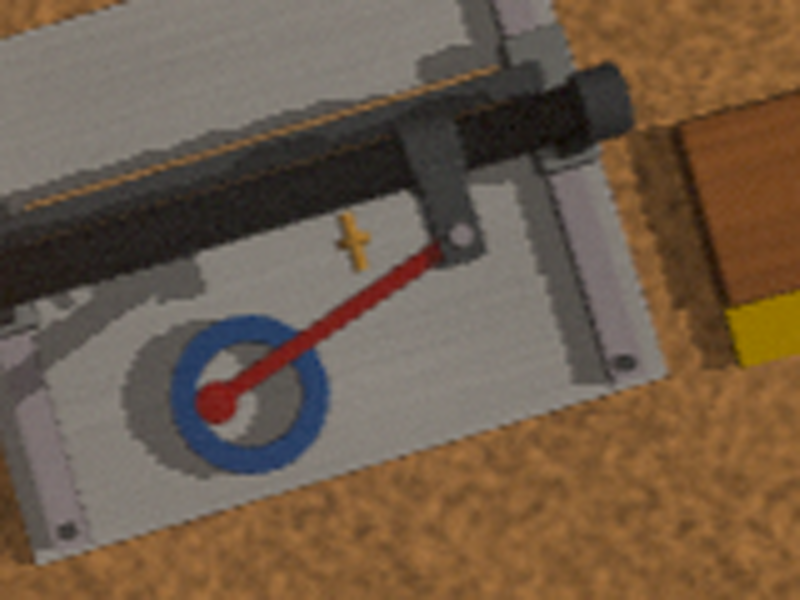

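View pics/scene_z.png

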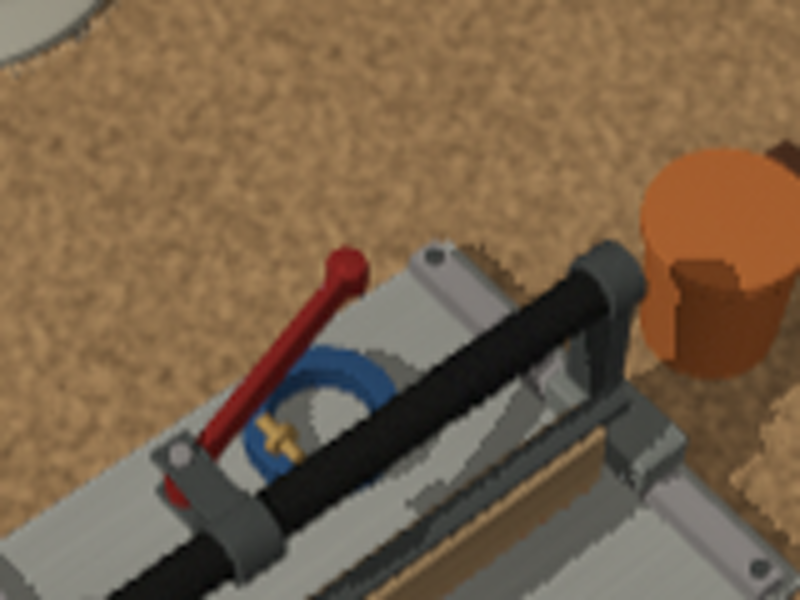

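```bash
python3 - <<'E'
from h import *
tip=tri([("top",(258.2,216.0)),("scene",(248.4,158.3))]);piv=tri([("top",(306.8,183)),("scene",(214.8,195.8))])
scr=tri([("top",(215+360/5-.5,136+268/5)),("scene",(179+264/5,105+420/5))])
print(tip,piv,scr)
t=onz("top",(258.0,216),.161);p=onz("top",(306.7,183),.17);print(t,p,np.linalg.norm((t-p)[:2]))
# bar edges in crop
a=onz("top",(208.,190),.15);b=onz("top",(337,157),.15);print("bar",a,b,np.degrees(np.arctan2(*(a-b)[[1,0]])))
d=(t-p)[:2];print("blade ang",np.degrees(np.arctan2(d[1],d[0])))
im=camera("top");m=redmask(im);v,u=np.nonzero(m);s=(u>264)
P=np.array([onz("top",(x,y),.161)[:2] for x,y in zip(u[s],v[s])]);l=cv2.fitLine(P.astype(np.float32),cv2.DIST_L2,0,.001,.001).ravel();print(l,np.degrees(np.arctan2(l[1],l[0])))
h=cv2.cvtColor(im,cv2.COLOR_RGB2HSV)
mb=((h[...,0]>105)&(h[...,0]<125)&(h[...,1]>140)&(h[...,2]>60));v,u=np.nonzero(mb[150:260,200:330]);print("tape",onz("top",(u.mean()+200,v.mean()+150),.036),len(u))
E
```

```text
[0.45334884 0.09157075 0.15398705] [ 0.53270342 -0.03029418  0.16702729] [0.51852679 0.01879336 0.14620339]
[0.45324673 0.09171479 0.161     ] [ 0.53263208 -0.02923394  0.17      ] 0.14467421606971273
bar [0.52000059 0.21652238 0.15      ] [ 0.59926508 -0.11001317  0.15      ] 103.64428766813751
blade ang 123.27911093841811
[ 0.54895735 -0.83585036  0.49380523  0.03129585] -56.704487
tape [0.45910459 0.07367987 0.036     ] 244
```

>>> apply_moves(
  rows=[
    [17,-38.5,0,0,0,-3.3,1],
    [17,-38.5,0,0,0,-3.3,1],
    [17,-38.5,0,0,0,-3.3,1],
    [17,-38.5,0,0,0,-3.3,1],
    [17,-38.5,0,0,0,-3.3,1],
    [17,-38.5,0,0,0,-3.3,1],
    [17,-38.5,0,0,0,-3.3,1],
    [17,-38.5,0,0,0,-3.3,1],
    [17,-38.5,0,0,0,-3.3,1],
    [17,-38.5,0,0,0,-3.3,1],
    [17,-38.5,0,0,0,-3.3,1],
    [17,-38.5,0,0,0,-3.3,1],
    [0,0,0,0,0,0,1],
    [0,0,0,0,0,0,1],
    [0,0,0,0,0,0,1],
  ],
  grip_force=60,
)

```text
time: 2.12
ee_pos: [0.4319, 0.0392, 0.2484]
tcp_rot: [180.0, -0.0, 116.0]
wrist_force: [-0.8, -0.5, 0.1]
opening: 0.0001
```

>>> apply_moves(
  rows=[
    [0,0,-20,0,0,0,1],
    [0,0,-20,0,0,0,1],
    [0,0,-20,0,0,0,1],
    [0,0,-20,0,0,0,1],
    [0,0,-20,0,0,0,1],
    [0,0,0,0,0,0,1],
    [0,0,0,0,0,0,1],
  ],
)

```text
time: 3.0
ee_pos: [0.4323, 0.0389, 0.1492]
tcp_rot: [179.9, 0.0, 115.9]
wrist_force: [0.2, -0.3, -0.3]
opening: 0.0001
```

```bash
python3 - <<'E'
from h import *
o=get_obs();print(o["ee_pos"],o["wrist_force"],o["torque"])
a=camera("wrist");b=camera("scene");c=camera("top")
b=cv2.resize(b[90:258,130:354],(512,384));c=cv2.resize(c[120:288,180:404],(512,384))
cv2.imwrite("pics/w1.png",a[:,:,::-1]);cv2.imwrite("pics/s1.png",b[:,:,::-1]);cv2.imwrite("pics/t1.png",c[:,:,::-1])
E
```

```text
[0.43232387 0.0389     0.14917121] [ 0.23376436 -0.29784059 -0.27122605] [ 0.00950325 -0.01353538  0.02932227]
```

View pics/w1.png

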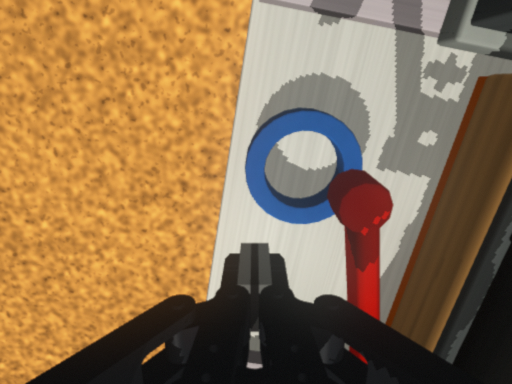

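View pics/s1.png

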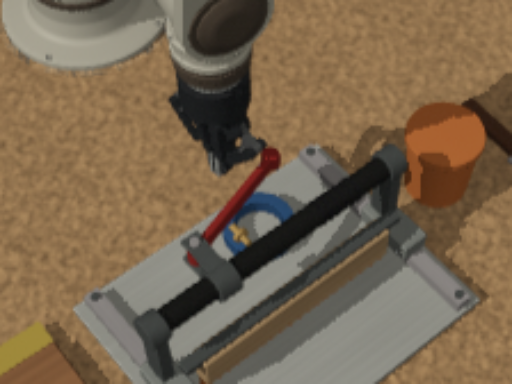

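View pics/t1.png

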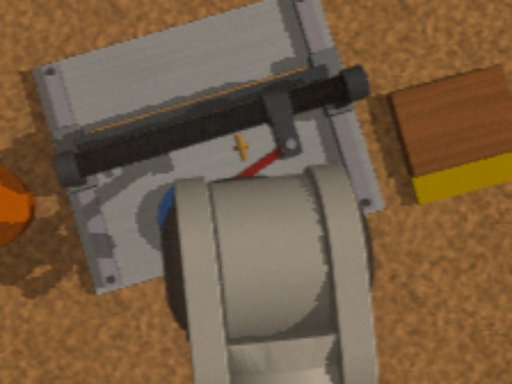

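>>> apply_moves(
  rows=[
    [3.3,2.2,0,0,0,0,1],
    [3.3,2.2,0,0,0,0,1],
    [3.3,2.2,0,0,0,0,1],
    [3.3,2.2,0,0,0,0,1],
    [3.3,2.2,0,0,0,0,1],
    [0,0,0,0,0,0,1],
  ],
)

```text
time: 3.9
ee_pos: [0.4488, 0.0496, 0.1482]
tcp_rot: [-180.0, -0.0, 115.9]
wrist_force: [0.4, 0.0, -1.0]
opening: 0.0
```

>>> apply_moves(
  rows=[
    [1.7,1.1,0,0,0,0,1],
    [1.7,1.1,0,0,0,0,1],
    [1.7,1.1,0,0,0,0,1],
    [0,0,0,0,0,0,1],
  ],
)

```text
time: 4.4
ee_pos: [0.4538, 0.0528, 0.1483]
tcp_rot: [-180.0, -0.0, 115.9]
wrist_force: [-0.1, -0.3, -0.4]
opening: 0.0002
```

>>> apply_moves(
  rows=[
    [1.7,1.0,0,0,0,0,1],
    [1.7,1.0,0,0,0,0,1],
    [0,0,0,0,0,0,1],
  ],
)

```text
time: 4.78
ee_pos: [0.4571, 0.0548, 0.1482]
tcp_rot: [-180.0, -0.0, 115.9]
wrist_force: [-1.3, -0.8, 0.7]
opening: 0.0001
```

>>> apply_moves(
  rows=[
    [1.7,1.0,0,0,0,0,1],
    [1.7,1.0,0,0,0,0,1],
    [0,0,0,0,0,0,1],
  ],
)

```text
time: 5.15
ee_pos: [0.4606, 0.0568, 0.1482]
tcp_rot: [-180.0, -0.0, 115.9]
wrist_force: [-1.5, -0.2, 0.1]
opening: -0.0
```

>>> apply_moves(
  rows=[
    [1.8,0.9,0,0,0,0,1],
    [1.8,0.9,0,0,0,0,1],
    [1.8,0.9,0,0,0,0,1],
    [0,0,0,0,0,0,1],
  ],
)

```text
time: 5.65
ee_pos: [0.4661, 0.0595, 0.1482]
tcp_rot: [-180.0, -0.0, 115.9]
wrist_force: [-1.6, 0.3, -0.6]
opening: -0.0
```

>>> apply_moves(
  rows=[
    [1.8,0.9,0,0,0,0,1],
    [0,0,0,0,0,0,1],
  ],
)

```text
time: 5.9
ee_pos: [0.4678, 0.0604, 0.1482]
tcp_rot: [-180.0, -0.0, 115.9]
wrist_force: [-2.4, 0.1, -0.0]
opening: -0.0
```

>>> apply_moves(
  rows=[
    [1.8,0.9,0,0,0,0,1],
    [0,0,0,0,0,0,1],
  ],
)

```text
time: 6.15
ee_pos: [0.4696, 0.0613, 0.1483]
tcp_rot: [-180.0, -0.0, 115.9]
wrist_force: [-3.1, 0.8, 0.2]
opening: -0.0003
```

>>> apply_moves(
  rows=[
    [1.4,0.6,0,0,0,0,1],
    [0,0,0,0,0,0,1],
  ],
)

```text
time: 6.4
ee_pos: [0.471, 0.0619, 0.1483]
tcp_rot: [-180.0, -0.0, 115.9]
wrist_force: [-3.5, 0.6, 0.0]
opening: -0.0
```

>>> apply_moves(
  rows=[
    [1.4,0.6,0,0,0,0,1],
    [0,0,0,0,0,0,1],
  ],
)

```text
time: 6.65
ee_pos: [0.4725, 0.0625, 0.1483]
tcp_rot: [180.0, -0.0, 115.9]
wrist_force: [-4.0, 0.7, -0.5]
opening: -0.0003
```

>>> apply_moves(
  rows=[
    [1.4,0.6,0,0,0,0,1],
    [0,0,0,0,0,0,1],
  ],
)

```text
time: 6.9
ee_pos: [0.4736, 0.063, 0.1482]
tcp_rot: [-180.0, -0.0, 115.9]
wrist_force: [-5.3, 0.3, 0.7]
opening: 0.0001
```

>>> apply_moves(
  rows=[
    [0.9,0.4,0,0,0,0,1],
    [0,0,0,0,0,0,1],
  ],
)

```text
time: 7.15
ee_pos: [0.4741, 0.0633, 0.1482]
tcp_rot: [-179.9, -0.0, 115.9]
wrist_force: [-7.4, -0.1, 1.9]
opening: 0.0001
```

```bash
python3 - <<'E'
from h import *
o=get_obs();print(o["ee_pos"],o["wrist_force"],o["torque"])
a=camera("wrist");b=camera("scene")
b=cv2.resize(b[130:214,180:292],(768,576),interpolation=cv2.INTER_CUBIC)
cv2.imwrite("pics/w2.png",a[:,:,::-1]);cv2.imwrite("pics/s2.png",b[:,:,::-1])
E
```

```text
[0.47414237 0.06330902 0.14821617] [-7.4421175  -0.06253434  1.87665185] [-0.04358312  1.33429514  0.01199314]
```

View pics/s2.png

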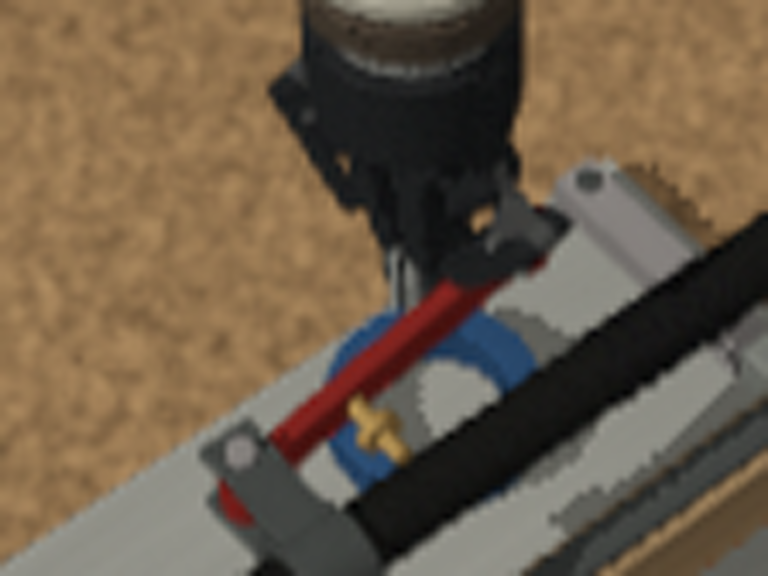

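View pics/w2.png

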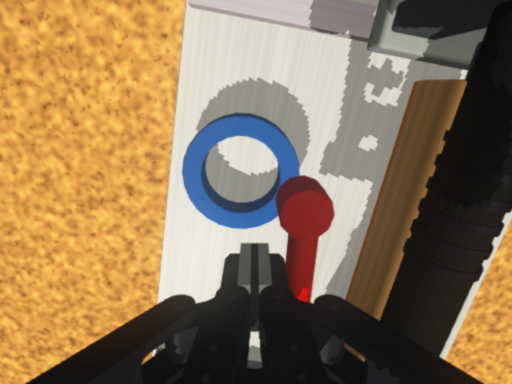

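The scene view shows the brass screw tip meeting the blade at about (355,400) in the crop, and the force is rising steeply. I'll press slightly more and hold.

>>> apply_moves(
  rows=[
    [0.9,0.4,0,0,0,0,1],
    [0,0,0,0,0,0,1],
    [0,0,0,0,0,0,1],
    [0,0,0,0,0,0,1],
  ],
)

```text
time: 7.75
ee_pos: [0.4746, 0.0636, 0.1482]
tcp_rot: [-179.9, -0.0, 115.9]
wrist_force: [-10.0, -1.1, 2.8]
opening: 0.0
```

>>> apply_moves(
  rows=[
    [0,0,0,0,0,0,1],
    [0,0,0,0,0,0,1],
    [0,0,0,0,0,0,1],
    [0,0,0,0,0,0,1],
    [0,0,0,0,0,0,1],
    [0,0,0,0,0,0,1],
    [0,0,0,0,0,0,1],
    [0,0,0,0,0,0,1],
    [0,0,0,0,0,0,1],
    [0,0,0,0,0,0,1],
  ],
)

```text
time: 9.0
ee_pos: [0.4746, 0.0636, 0.1482]
tcp_rot: [-179.9, -0.0, 115.9]
wrist_force: [-10.3, -2.1, 2.5]
opening: -0.0001
```

>>> apply_moves(
  rows=[
    [-3,-1.4,0,0,0,0,1],
    [-3,-1.4,0,0,0,0,1],
    [-3,-1.5,0,0,0,0,1],
    [-3,-1.6,0,0,0,0,1],
    [-3,-1.7,0,0,0,0,1],
    [-3,-1.8,0,0,0,0,1],
    [-3,-1.9,0,0,0,0,1],
    [-3,-1.9,0,0,0,0,1],
    [-3,-1.9,0,0,0,0,1],
    [-3,-1.9,0,0,0,0,1],
    [-3,-2,0,0,0,0,1],
    [0,0,0,0,0,0,1],
    [0,0,0,0,0,0,1],
    [0,0,0,0,0,0,1],
    [0,0,0,0,0,0,1],
    [0,0,0,0,0,0,1],
    [0,0,0,0,0,0,1],
  ],
)

```text
time: 11.12
ee_pos: [0.4426, 0.0448, 0.1482]
tcp_rot: [-180.0, -0.0, 115.9]
wrist_force: [0.0, 0.6, -0.2]
opening: -0.0
```

```bash
python3 - <<'E'
from h import *
o=get_obs();print(o["ee_pos"],o["wrist_force"],o["torque"])
a=camera("wrist");b=camera("scene")
b=cv2.resize(b[130:214,180:292],(768,576),interpolation=cv2.INTER_CUBIC)
cv2.imwrite("pics/s3.png",b[:,:,::-1])
E
```

```text
[0.44256255 0.04484866 0.14822904] [ 0.04991236  0.55271121 -0.22839753] [0.0447596  0.02652558 0.02274392]
```

View pics/s3.png

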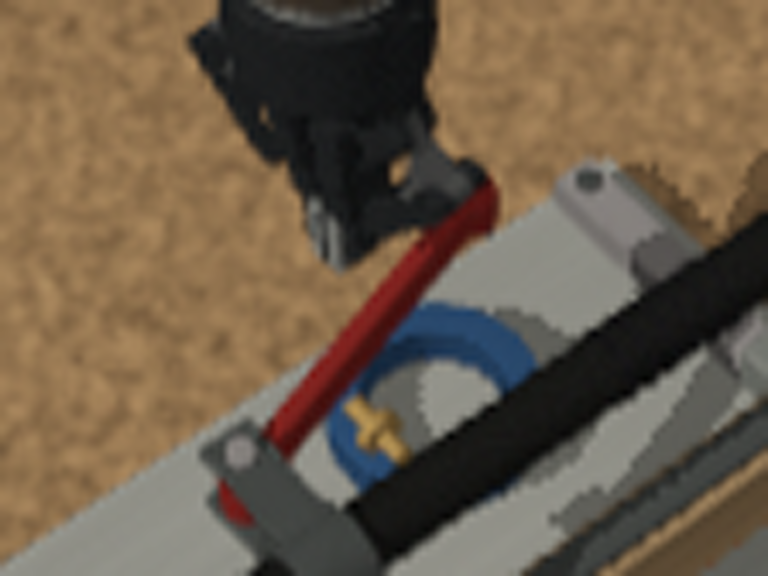

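The lever has sprung back and the force is about zero, but the gripper hides part of its tip. I'll back off farther and compare it with the first picture.

>>> apply_moves(
  rows=[
    [-5,-3.3,0,0,0,0,1],
    [-5,-3.3,0,0,0,0,1],
    [-5,-3.3,0,0,0,0,1],
    [-5,-3.3,0,0,0,0,1],
    [0,0,0,0,0,0,1],
    [0,0,0,0,0,0,1],
  ],
)

```text
time: 11.98
ee_pos: [0.4226, 0.0316, 0.1483]
tcp_rot: [180.0, 0.0, 115.9]
wrist_force: [0.1, -0.0, -0.5]
opening: -0.0001
```

```bash
python3 - <<'E'
from h import *
o=get_obs();print(o["ee_pos"],o["wrist_force"])
b=camera("scene");m=redmask(b);v,u=np.nonzero(m);print(m.sum(),u.min(),u.max(),v.min(),v.max(),cv2.minAreaRect(np.c_[u,v].astype(np.float32)))
b=cv2.resize(b[130:214,180:292],(768,576),interpolation=cv2.INTER_CUBIC)
cv2.imwrite("pics/s4.png",b[:,:,::-1])
E
```

```text
[0.42264118 0.03162245 0.14834342] [ 0.0502907  -0.00733142 -0.49285308]
200 219 251 155 195 ((236.1297607421875, 175.32162475585938), (8.381446838378906, 49.18585968017578), 36.02737045288086)
```

View pics/s4.png

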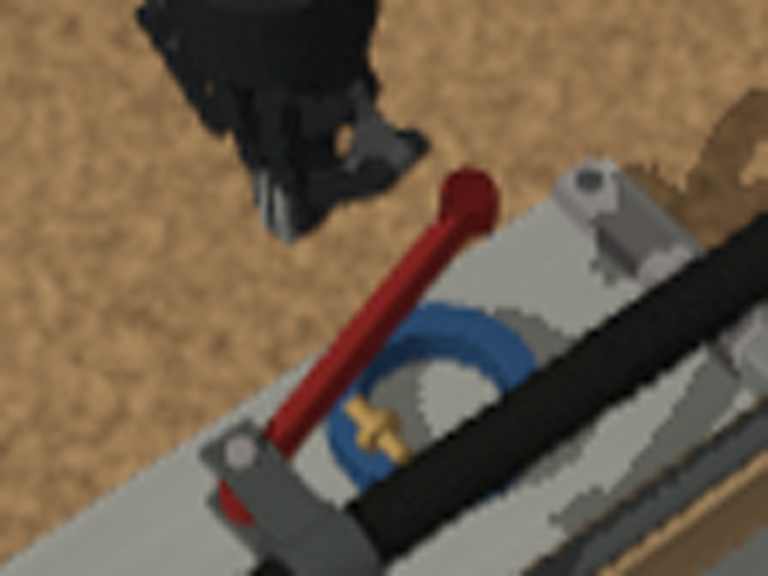

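The rectangle around the lever matches the first picture (49.19 long, 36.03°), so it is fully out. Now the second press, along the same path.

>>> apply_moves(
  rows=[
    [5,3.3,0,0,0,0,1],
    [5,3.3,0,0,0,0,1],
    [5,3.3,0,0,0,0,1],
    [5,3.3,0,0,0,0,1],
    [3,2,0,0,0,0,1],
    [3,1.9,0,0,0,0,1],
    [3,1.9,0,0,0,0,1],
    [3,1.9,0,0,0,0,1],
    [3,1.9,0,0,0,0,1],
    [3,1.8,0,0,0,0,1],
    [3,1.7,0,0,0,0,1],
    [3,1.6,0,0,0,0,1],
    [3,1.5,0,0,0,0,1],
    [2,1,0,0,0,0,1],
    [1.4,0.6,0,0,0,0,1],
    [0.9,0.4,0,0,0,0,1],
    [0,0,0,0,0,0,1],
    [0,0,0,0,0,0,1],
  ],
)

```text
time: 14.28
ee_pos: [0.4735, 0.063, 0.1481]
tcp_rot: [-180.0, -0.0, 115.9]
wrist_force: [-5.0, 1.3, -0.1]
opening: -0.0003
```

>>> apply_moves(
  rows=[
    [0.8,0.4,0,0,0,0,1],
    [0.8,0.4,0,0,0,0,1],
    [0,0,0,0,0,0,1],
    [0,0,0,0,0,0,1],
    [0,0,0,0,0,0,1],
  ],
)

```text
time: 14.9
ee_pos: [0.4745, 0.0635, 0.1481]
tcp_rot: [-179.9, -0.0, 115.9]
wrist_force: [-9.2, -1.4, 2.2]
opening: -0.0002
```

>>> apply_moves(
  rows=[
    [0.2,0.1,0,0,0,0,1],
    [0,0,0,0,0,0,1],
    [0,0,0,0,0,0,1],
    [0,0,0,0,0,0,1],
    [0,0,0,0,0,0,1],
    [0,0,0,0,0,0,1],
    [0,0,0,0,0,0,1],
    [0,0,0,0,0,0,1],
    [0,0,0,0,0,0,1],
    [0,0,0,0,0,0,1],
  ],
)

```text
time: 16.15
ee_pos: [0.4746, 0.0635, 0.1481]
tcp_rot: [-179.9, -0.0, 115.9]
wrist_force: [-10.2, -0.7, 1.5]
opening: -0.0001
```

```bash
python3 - <<'E'
from h import *
b=camera("scene")
cv2.imwrite("pics/s5.png",cv2.resize(b[110:254,160:352],(768,576),interpolation=cv2.INTER_CUBIC)[:,:,::-1])
o=get_obs();print(o["ee_pos"],o["wrist_force"],o["qd"].round(2))
E
```

```text
[0.47459105 0.06357472 0.14812467] [-10.5474566   -0.47249292   3.11381284] [-0.09 -0.01 -0.02  0.01  0.   -0.01]
```

View pics/s5.png

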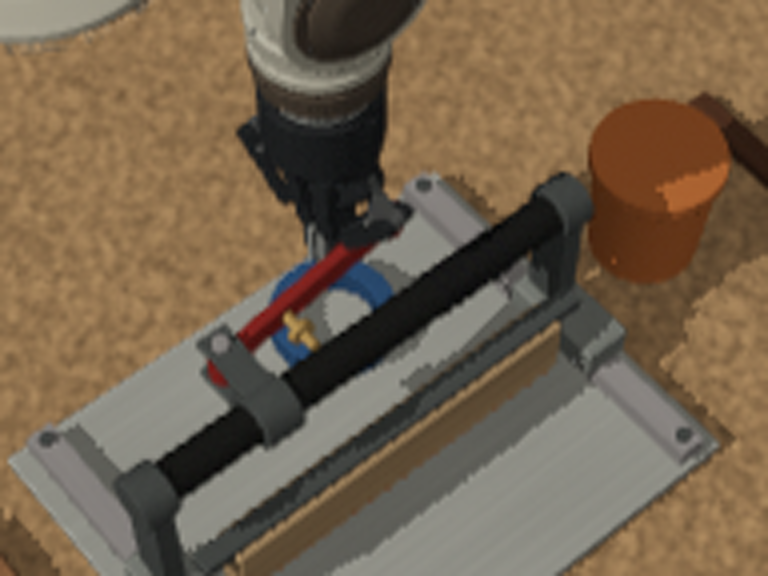

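The blade rests on the screw tip at about (290,318) in the crop, well clear of the bar. The hold is steady at about 10 N and the other items are undisturbed.

```bash
python3 -c "from workcell import *;print(job_done())"
```

```text
the job is handed in; nothing more can be done
None
```

The brake lever was pressed to its stop twice with the closed fingers. The job is handed in with the lever still held there. No verdict came back.

- **First press:** I pressed with the back of the closed fingers at about 110 mm from the pivot. The force rose gently to about 4 N, then steeply at the stop. I held it there for over 1 s at about 10 N.
- **Release:** I backed the fingers well clear. The lever's outline in the scene view matched the picture from before the first press, so it sprang fully out.
- **Second press:** The lever reached the stop at the same place, within about 0.1 mm, and held steady at about 10 N.
- **Last checks:** The final picture shows the blade on the brass screw tip and short of the bar, with nothing touching the bar. The ink tub and tape roll had not moved, nor had the visible part of the knife. The loose squeegee and most of the knife were outside that view, but the arm never went near them. It finished at about 16 s of the 67 s allowed.
- **Disagreement:** In the first images I measured a splay of about 19° between lever and bar, against the stated 17°. The bar was only measured roughly, and it did not affect the pressing.

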